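# Lay the seaside cut-outs on their craft cards

## Robot

A 6-joint arm with a two-finger parallel gripper is mounted at the origin on the work surface. World frame = base frame: x ahead of the robot, y to its left, z up, the work surface at z = 0. Lengths are in m, angles in rad, forces in N, time in s.
With the tool pointing down it reaches from about 0.375 to 0.925 m from the base axis. Payload 5.7 kg.
Tool frame: the origin (TCP) lies between the finger pads; the fingertips stand 11 mm ahead of it and the grasp point (between the pads) lies 8 mm behind it; z points along the fingers, y is the line along which they close (so a half turn about z gives the same grasp; the last joint's range is limited). The gripper opens to 88 mm and grips with 3 to 60 N. Pads are 20 mm wide; open, the fingers measure 115 mm over their backs; the gripper's body (75 mm by 178 mm) begins 61 mm behind the grasp point.
Start: joints at [-1.461, 0.359, 1.51, -0, 1.272, -0.115], TCP at [0.134, -0.585, 0.234] pointing down, gripper open.
Joint ranges: [-2.97, 2.97], [-1.01, 2.36], [0.21, 2.38], [-0.96, 4.11], [0.2, 2.71], [-2.98, 2.98]. Speed limits (rad/s): [2.39, 2.39, 3.14, 3.14, 3.14, 3.14].

## Interface

Orientations are given as a rotation vector (axis times angle).
In Python, from workcell import r, vision gives the robot as it stands.
- The arm moves only by the shell command python3 -m creep 'ROWS' [OPENING] [FORCE]. ROWS is JSON, one flat list of numbers, 4 for each row, row after row: the shift along the tool's x, y, z in m, then the turn about the tool's z in rad. A call has 1 to 5 rows; each row is the pose to reach, as a shift and turn from the pose commanded when the call began, along the tool's axes at that moment; what a row does not reach only later rows make up. A row lasts 1/8 s, in which the tool goes at most 62.5 mm and 10.7 degrees, less where a joint would pass 70% of its speed; a pose out of reach is approached as far as the arm can. A call with a gripper value outside its range is refused whole. OPENING is the closure, from 0 (fully open) to 1 (shut), set as the call begins (- or left out, the last holds). The fingers move at their own pace and stop on an object; FORCE is the grip in N (left out, the last holds). Time passes only in rows, so rows that repeat a pose let the fingers close. It gives the time, the measured TCP pose, the force, the opening and the grip force at its end, in the units of the state.
- r.sense(): the state, without advancing time (a new reading comes with each control period).
- vision.read_camera(name): name is "side" or "top"; returns a dict with "image" (384x512x3 uint8, blue, green, red), "fx", "fy", "cx", "cy" (pixels), "R" (3x3) and "t" (3): a world point X has camera coordinates R X + t. Camera axes: x right, y down, z forward; pixel columns grow to the right and rows downward; lengths in m; the calibration is good to about 2 mm. A picture is of the moment at which its call begins. There is no depth.
- r.job_done(): hands the job in; it is judged then, once.
Trained networks look in a picture, given as the dict that the camera call returned (one of the last four; its "shot" number tells which), for a name from the list of things; names that differ only in an ending like _2 or _b are one class to them, and where a whole thing is asked for, a point or a joint stands for the part that bears it (a point fixed in the world has none). Each returns a list of dicts, best first, with "p" (0 to 1); they miss things now and then, are a little off and sometimes report something else, mostly with a low value. They report only what shows in the picture. A call takes as long as a camera call. They do not tell look-alikes from the thing itself.
- vision.search_frame(name, picture): "extent" ([left, top, right, bottom] in pixels, round what is visible of it).
- vision.cut_out(name, picture): "pixels" (384x512 bool, what is visible of it) and "extent" ([left, top, right, bottom] in pixels, round what is visible of it).
- vision.pinpoint(name, picture): "xy" ([column, row] in pixels: a listed point, or the origin of a listed thing).
The state is a dict: "time": time; "q": joint angles; "qvel": joint speeds; "effort": joint torques, N m; "ee_pos": TCP position; "tool_rot": TCP orientation; "ft_force": force on the tool from outside, world axes, zero at the start; "ft_torque": the same for the moment, N m; "finger_gap": finger opening in m; "grip_force": force on a finger pad.
Only numpy, scipy, OpenCV 4.12 (cv2) and the standard library are available. Lean on these libraries where they do the work, as an engineer would, in place of code of your own. Each camera call takes 0.05 s, during which the arm holds its last target. There are 200 camera calls.

## Task

Lay each of the four plywood cut-outs (big fish, little fish, canoe, lifebuoy) flat on the craft card that bears its own outline, centred in the outline and turned the way the outline is drawn, with each fish's nose where the outline has its nose. Any order will do; let go of all of them at the end.

Things in the scene. Friction and masses are not known exactly. Their poses are not given: they have to be found in the camera images.
- big_fish: the big plain plywood fish, loose, 15 mm thick, lying flat: 90 mm from nose to tail tips, oval body 44 mm wide with flat sides for 24 mm at the middle, tail 38 mm wide, a small dark eye on top. Origin: centre of the oval body, on the underside. x points to the nose (36 mm away); tail tips at x = -54 mm; z up. Grip it across y at the origin. 30 to 50 g
- little_fish: the little plain plywood fish, loose, 15 mm thick, lying flat: 54 mm from nose to tail tips, oval body 26 mm wide with flat sides for 14 mm at the middle, tail 23 mm wide, a small dark eye on top. Origin: centre of the oval body, on the underside. x points to the nose (22 mm away); tail tips at x = -32 mm; z up. Grip it across y at the origin. 15 to 25 g
- canoe: plain plywood canoe cut-out, loose, 15 mm thick, lying flat: 100 mm long (x), 34 mm wide (y), pointed alike at both ends, flat parallel sides for 22 mm at the middle, three dark cross bars on its upper face. Either way round is the same. Origin: centre of the underside, z up; grip it across y. About 25 to 40 g
- lifebuoy: plain plywood lifebuoy (ring) cut-out, loose, 15 mm thick, lying flat: 60 mm outside diameter, 30 mm hole. Origin: centre of the underside, z up; it looks the same at any turn and can be gripped across its outside. About 20 to 35 g
- big_fish_nose (a point): the nose of the big fish, 36 mm from its origin along its x, 7.5 mm above its underside
- little_fish_nose (a point): the nose of the little fish, 22 mm from its origin along its x, 7.5 mm above its underside
- card_big_fish: charcoal card, 124 mm (x) by 80 mm (y), 2 mm thick, fixed flat on the bench, with the white outline of the big fish (about 95 mm long). Origin: centre of the card's underside, at bench height; the matching cut-out's origin belongs over it, on the card's top. The outlined fish's nose points along the card's x, its body is centred on the card's centre, and its tail reaches to x = -57 mm.
- card_little_fish: charcoal card, 124 mm (x) by 80 mm (y), 2 mm thick, fixed flat on the bench, with the white outline of the little fish (about 59 mm long). Origin: centre of the card's underside, at bench height; the matching cut-out's origin belongs over it, on the card's top. The outlined fish's nose points along the card's x, its body is centred on the card's centre, and its tail reaches to x = -35 mm.
- card_canoe: charcoal card, 124 mm (x) by 80 mm (y), 2 mm thick, fixed flat on the bench, with the white outline of the canoe (about 105 mm long). Origin: centre of the card's underside, at bench height; the matching cut-out's origin belongs over it, on the card's top. The canoe's length lies along the card's x; either way round fits.
- card_lifebuoy: charcoal card, 124 mm (x) by 80 mm (y), 2 mm thick, fixed flat on the bench, with the white outline of the lifebuoy (two circles, about 65 and 25 mm across). Origin: centre of the card's underside, at bench height; the matching cut-out's origin belongs over it, on the card's top. The cut-out may lie at any turn.
Mind the look-alikes: they are no part of the job. What is shaped like the big_fish but blue is not meant.

How it is judged:
By the outcome, as a careful person would: the job done as asked, in the order asked, and still so for the second after the job is handed in, with the robot touching nothing.
It also fails if it takes over 120 s, if anything falls off the work surface, if the arm or the gripper's body presses on something with over 40 N, if the wrist force passes 120 N, or if a joint passes its speed limit or range.

## Working session

There is one attempt and no reset: what is moved stays moved. The work goes in short steps, Python scripts to look and compute and a shell command to move; the robot and the scene stay as the last step left them, time stands still between calls to the robot, and variables do not carry over. Pictures are saved under pics/ and viewed, at most 14 in all, crops included, and the job is handed in when it is done.

```bash
mkdir -p pics; ls; python3 - <<'E'
from workcell import r, vision
import cv2
for n in("top","side"):
    p=vision.read_camera(n); cv2.imwrite(f"pics/{n}0.png",p["image"]); print(n,p["fx"],p["fy"],p["cx"],p["cy"],p["R"],p["t"])
s=r.sense(); print(s)
E
```

```text
pics
top 421.0654641638125 421.0654641638125 264.69534312754246 188.2459565866408 [[-0.0303251  -0.99949927  0.00903298]
 [-0.99456881  0.02927284 -0.09987983]
 [ 0.09956539 -0.01201279 -0.9949585 ]] [-0.00485769  0.48065498  1.14199209]
side 361.40246252597973 361.40246252597973 256.7105261568888 191.58983983524126 [[ 0.98507654 -0.17198895  0.00663471]
 [-0.0995385  -0.60071291 -0.79324403]
 [ 0.14041476  0.78074567 -0.60886772]] [-0.48749917  0.0879785   0.87023527]
{'time': 0.1, 'q': array([-1.46108501e+00,  3.59435205e-01,  1.51129568e+00,  6.63644447e-06,
        1.27247148e+00, -1.15100618e-01]), 'qvel': array([-1.14463888e-04, -1.17946618e-03, -1.77528081e-03, -5.31810851e-05,
        4.78059910e-04, -5.70187891e-04]), 'effort': array([-8.90739884e-04, -5.16359067e+01, -2.71407419e+01,  6.76472951e-02,
        2.76110612e-02, -1.81398337e-05]), 'ee_pos': array([ 0.13368445, -0.58432332,  0.23290314]), 'tool_rot': array([-3.12016719e+00, -3.52206970e-01, -1.67664615e-05]), 'ft_force': array([-0.37439844, -0.13501044, -0.16790863]), 'ft_torque': array([-0.00196924,  0.03767015,  0.00629581]), 'grip_force': 0.0, 'finger_gap': 0.08776225342018283}
```

View pics/top0.png

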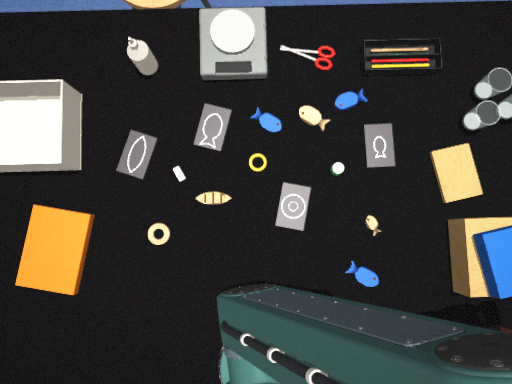

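View pics/side0.png

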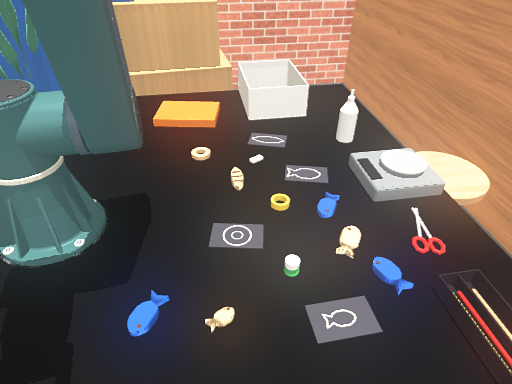

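Top view: plain big fish is at (313,116), little fish (372,223), canoe (213,198) and lifebuoy (159,234). Cards are big fish (213,127), canoe (137,154), lifebuoy (293,206) and little fish (380,145). The blue fish and the yellow ring are decoys. In the side view, both outlined noses point right, roughly +x.

```bash
cat > h.py <<'E'
from workcell import r, vision
import numpy as np, cv2, json
from scipy.optimize import minimize
def fish(s):
    # s: half nose, flat half, half width, tail x, tail half width
    n,f,w,tx,tw=s
    a=np.linspace(np.pi/2,-np.pi/2,15)
    e=np.c_[f+(n-f)*np.cos(a),w*np.sin(a)]; b=np.c_[-f-(n-f)*np.cos(a[::-1]),w*np.sin(a[::-1])]
    return [np.r_[e,b],np.array([[-n*.75,.2*w],[tx,tw],[tx,-tw],[-n*.75,-.2*w]])]
a=np.linspace(0,2*np.pi,40)
c=np.linspace(-1,1,21)
def canoe():
    x=np.linspace(-50,50,41); y=np.where(abs(x)<11,17,17*(1-((abs(x)-11)/39).clip(0)**1.7))
    return [np.r_[np.c_[x,y],np.c_[x[::-1],-y[::-1]]]]
rect=[np.array([[62,40],[-62,40],[-62,-40],[62,-40]])]
SH=dict(big_fish=fish((36,12,22,-54,19)),little_fish=fish((22,7,13,-32,11.5)),canoe=canoe(),
 lifebuoy=[np.c_[30*np.cos(a),30*np.sin(a)]])
HOLE=15*np.c_[np.cos(a),np.sin(a)]
for k in list(SH): SH["card_"+k]=rect
def proj(p,X):
    C=X@np.array(p["R"]).T+p["t"]; return np.c_[p["fx"]*C[:,0]/C[:,2]+p["cx"],p["fy"]*C[:,1]/C[:,2]+p["cy"]]
def unproj(p,uv,z):
    d=np.array(p["R"]).T@np.array([(uv[0]-p["cx"])/p["fx"],(uv[1]-p["cy"])/p["fy"],1]); o=-np.array(p["R"]).T@np.array(p["t"])
    return (o+d*(z-o[2])/d[2])[:2]
def render(p,name,v,z0,box,S=6):
    l,t,rr,b=box; im=np.zeros(((b-t)*S,(rr-l)*S),np.uint8); th=.002 if "card" in name else .015
    Rz=np.array([[np.cos(v[2]),-np.sin(v[2])],[np.sin(v[2]),np.cos(v[2])]])
    def fill(P,z,im,val):
        X=np.c_[P/1000@Rz.T+v[:2],np.full(len(P),z)]
        uv=((proj(p,X)-[l,t]+.5)*S-.5)
        cv2.fillPoly(im,[np.round(uv*16).astype(np.int32)],val,shift=4)
    for z in np.linspace(z0,z0+th,5):
        if name=="lifebuoy" : 
            m=np.zeros_like(im); fill(SH[name][0],z,m,255); fill(HOLE,z,m,0); im|=m
        else:
            for P in SH[name]: fill(P,z,im,255)
    return cv2.resize(im,(rr-l,b-t),interpolation=cv2.INTER_AREA).astype(float)
def fit(p,name,v0,z0=0.,pad=5):
    th=.002 if "card" in name else .015
    c=proj(p,np.array([[v0[0],v0[1],z0]]))[0]
    R=.075 if "card" in name else {"big_fish":.055,"little_fish":.034,"canoe":.052,"lifebuoy":.032}[name]
    k=proj(p,np.array([[v0[0]+dx,v0[1]+dy,z0+.01] for dx in(-R,R) for dy in(-R,R)]))
    l,t=np.floor(k.min(0)-pad).astype(int).clip(0); rr,b=np.ceil(k.max(0)+pad).astype(int); rr=min(rr,512); b=min(b,384)
    I=p["image"][t:b,l:rr].astype(float)
    if "card" in name: g=I.max(2).clip(0,75)
    else:
        g=I[...,2]
        g=g.clip(0,150)
    f=lambda v:-np.corrcoef(render(p,name,v,z0,(l,t,rr,b)).ravel(),g.ravel())[0,1]
    best=None
    for dy in ((0,) if len(v0)>3 else (0,np.pi) if "fish" in name and "card" not in name else (0,)):
        v=np.array(v0[:3])+[0,0,dy]
        q=minimize(f,v,method="Nelder-Mead",options=dict(initial_simplex=v+np.r_[np.zeros((1,3)),np.diag([.006,.006,.15])],xatol=1e-5,fatol=1e-6))
        if best is None or q.fun<best.fun: best=q
    return best.x,-best.fun
E
python3 - <<'E'
from h import *
G=dict(big_fish=(313,116,None),little_fish=(372,223,0),canoe=(213,198,0),lifebuoy=(159,234,0),
 card_big_fish=(213,127,0),card_canoe=(137,154,0),card_lifebuoy=(293,206,0),card_little_fish=(380,145,0))
yaw=dict(big_fish=1.0,little_fish=.5,canoe=np.pi/2,lifebuoy=0,card_big_fish=-.3,card_canoe=-.4,card_lifebuoy=-.1,card_little_fish=0.05)
P={n:vision.read_camera(n) for n in("top","side")}
for n in G:
    w=unproj(P["top"],G[n][:2],.01)
    for cam in P:
        p=P[cam]; v,s=fit(p,n,[*w,yaw[n]])
        pp=vision.pinpoint(n,p); o=[np.round(unproj(p,q["xy"],0.0),4).tolist()+[round(q["p"],2)] for q in pp[:3]]
        print(n,cam,np.round(v,4),round(s,3),o)
for n in("big_fish_nose","little_fish_nose"):
    for cam in P:
        print(n,cam,[np.round(unproj(P[cam],q["xy"],.0075),4).tolist()+[round(q["p"],2)] for q in vision.pinpoint(n,P[cam])[:3]])
I=P["top"]["image"]; cv2.imwrite("pics/crop1.png",cv2.resize(I[80:260,100:420],None,fx=2.5,fy=2.5,interpolation=cv2.INTER_CUBIC))
E
```

```text
big_fish top [ 0.6894 -0.1551  0.9663] 0.972 [[0.7361, -0.2725, 0.85], [0.6946, -0.1562, 0.7], [0.6655, -0.0397, 0.7]]
big_fish side [ 0.6878 -0.1547  0.9646] 0.947 [[0.2328, -0.2903, 0.9], [0.6901, -0.149, 0.81], [0.7255, -0.26, 0.6]]
little_fish top [ 0.3781 -0.3144  0.4286] 0.968 [[0.3912, -0.3165, 0.66]]
little_fish side [ 0.3773 -0.3129  0.4524] 0.97 [[0.3765, -0.3098, 0.62], [0.6825, -0.1477, 0.59]]
canoe top [0.4599 0.127  1.5663] 0.969 [[0.4581, 0.1312, 0.63]]
canoe side [0.4591 0.1247 1.5549] 0.917 [[0.4571, 0.1308, 0.51]]
lifebuoy top [0.3648 0.2792 0.0975] 0.986 [[0.3667, 0.2769, 0.74]]
lifebuoy side [ 0.3646  0.2778 -0.019 ] 0.968 [[0.4609, 0.1377, 0.75], [0.3827, -0.3104, 0.66], [0.3584, 0.2844, 0.53]]
card_big_fish top [ 0.6646  0.1249 -0.279 ] 0.974 [[0.6684, 0.1369, 0.81]]
card_big_fish side [ 0.6632  0.1243 -0.2744] 0.88 [[0.6659, 0.1204, 0.74]]
card_canoe top [ 0.5914  0.3415 -0.342 ] 0.981 [[0.5915, 0.3409, 0.77]]
card_canoe side [ 0.5904  0.34   -0.3478] 0.394 [[0.5921, 0.3691, 0.72]]
card_lifebuoy top [ 0.4298 -0.0971 -0.2161] 0.969 [[0.4357, -0.0917, 0.66]]
card_lifebuoy side [ 0.4311 -0.097  -0.2111] 0.661 [[0.436, -0.0938, 0.57]]
card_little_fish top [ 0.5985 -0.3506  0.0213] 0.976 [[0.5915, -0.355, 0.72]]
card_little_fish side [ 0.5973 -0.3494  0.0173] 0.724 [[0.5941, -0.3453, 0.8]]
big_fish_nose top [[0.6503, -0.0679, 0.87], [0.2111, -0.3173, 0.79], [0.72, -0.2364, 0.69]]
big_fish_nose side [[0.6473, -0.0627, 0.92], [0.2056, -0.3195, 0.88], [0.706, -0.1247, 0.67]]
little_fish_nose top [[0.4025, -0.3045, 0.43]]
little_fish_nose side [[0.3941, -0.3023, 0.63], [0.4594, 0.1243, 0.34]]
```

View pics/crop1.png

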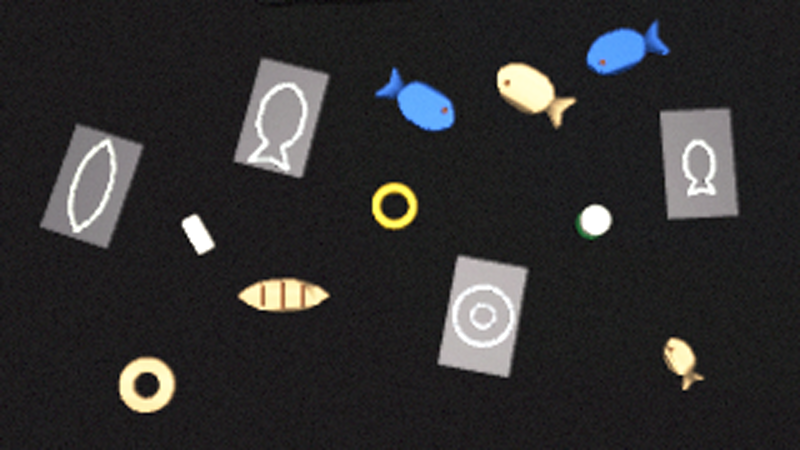

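The crop confirms both outlined noses point up (+x) on their cards. The two cameras agree to within about 1.5 mm. I'll start with the little fish.

```bash
cat > go.py <<'E'
import sys; from h import *
from scipy.spatial.transform import Rotation as Ro
T=dict(lf=(.3778,-.3138,.440),clf=(.598,-.350,.0195),bf=(.6887,-.1549,.9655),cbf=(.664,.1247,-.277),ca=(.4596,.126,1.561),cca=(.591,.341,-.344+np.pi),lb=(.3647,.2786,.3),clb=(.4303,-.097,.3))
if __name__=="__main__":
    t=T[sys.argv[1]]; z=float(sys.argv[2]); s=r.sense(); R=Ro.from_rotvec(s["tool_rot"]).as_matrix()
    d=R.T@(np.array([t[0],t[1],z])-s["ee_pos"]); th=np.arctan2(R[1,0],R[0,0]); ph=-(t[2]-th)
    ph=(ph+np.pi)%(2*np.pi)-np.pi
    print("t",round(s["time"],2),"shift",np.round(d,4),"turn",round(ph,4),"tilt",np.round(R[2],3),"gap",round(s["finger_gap"],4),"z",round(s["ee_pos"][2],4),"q",np.round(s["q"],2))
E
python3 go.py lf .1
```

```text
t 1.2 shift [ 0.2983 -0.2098  0.1336] turn -0.2152 tilt [ 0. -0. -1.] gap 0.0878 z 0.2336 q [-1.46  0.36  1.51 -0.    1.27 -0.12]
```

```bash
python3 -m creep '[0.06,-0.042,0.02,-0.05, 0.12,-0.084,0.04,-0.1, 0.18,-0.126,0.06,-0.15, 0.235,-0.165,0.08,-0.2, 0.27,-0.19,0.1,-0.215]' 0.3 10; python3 go.py lf .06
```

```text
time: 1.82
ee_pos: [0.3356, -0.3614, 0.1451]
tool_rot: [3.064, 0.686, 0.001]
ft_force: [0.7, -0.1, 0.1]
finger_gap: 0.0617
grip_force: 0.0
t 1.82 shift [ 0.0584 -0.0252  0.0851] turn 0.0004 tilt [ 0.     0.002 -1.   ] gap 0.0617 z 0.1451 q [-0.96  0.31  1.84  0.    0.99  0.17]
```

```bash
python3 -m creep '[0.02,-0.008,0.035,0, 0.032,-0.0133,0.0736,0, 0.032,-0.0133,0.0736,0, 0.032,-0.0133,0.0736,0, 0.032,-0.0133,0.0736,0]'; python3 go.py lf .013
```

```text
time: 2.45
ee_pos: [0.3579, -0.3383, 0.073]
tool_rot: [3.064, 0.683, 0.002]
ft_force: [0.7, -1.1, -0.5]
finger_gap: 0.0617
grip_force: 0.0
t 2.45 shift [ 0.0284 -0.0139  0.06  ] turn -0.0011 tilt [ 0.001  0.003 -1.   ] gap 0.0617 z 0.073 q [-0.9   0.42  1.91 -0.    0.81  0.23]
```

```bash
python3 -m creep '[0.0284,-0.0139,0.01,0, 0.0284,-0.0139,0.02,0, 0.0284,-0.0139,0.04,0, 0.0284,-0.0139,0.04,0, 0.0284,-0.0139,0.04,0]'; python3 go.py lf .013
```

```text
time: 3.08
ee_pos: [0.3772, -0.3128, 0.032]
tool_rot: [3.066, 0.684, 0.0]
ft_force: [0.1, 0.2, 0.4]
finger_gap: 0.0616
grip_force: 0.0
t 3.08 shift [0.0001 0.0012 0.019 ] turn -0.0007 tilt [ 0.     0.001 -1.   ] gap 0.0616 z 0.032 q [-0.83  0.49  1.94 -0.    0.71  0.3 ]
```

```bash
python3 -m creep '[0,0.001,0.01,0, 0,0.001,0.019,0, 0,0.001,0.019,0, 0,0.001,0.019,0, 0,0.001,0.019,0]'; python3 go.py lf .013; python3 -m creep '[0,0,0,0, 0,0,0,0, 0,0,0,0, 0,0,0,0, 0,0,0,0]' 1 10; python3 go.py clf .08
```

```text
time: 3.7
ee_pos: [0.3777, -0.3128, 0.0126]
tool_rot: [-3.066, -0.685, 0.0]
ft_force: [-0.0, -0.9, 0.0]
finger_gap: 0.0614
grip_force: 0.0
t 3.7 shift [-0.0003  0.001  -0.0004] turn -0.0001 tilt [ 0. -0. -1.] gap 0.0614 z 0.0126 q [-0.83  0.53  1.95  0.    0.66  0.3 ]
time: 4.32
ee_pos: [0.3777, -0.3129, 0.0125]
tool_rot: [-3.066, -0.685, -0.0]
ft_force: [0.5, -0.1, 0.1]
finger_gap: 0.0267
grip_force: 10.0
t 4.33 shift [ 0.1836  0.1274 -0.0675] turn 0.4203 tilt [ 0. -0. -1.] gap 0.0267 z 0.0125 q [-0.83  0.53  1.95  0.    0.66  0.3 ]
```

```bash
python3 -m creep '[0,0,-0.045,0, 0.045,0.03,-0.067,0.1, 0.09,0.06,-0.067,0.2, 0.135,0.095,-0.067,0.31, 0.1836,0.1274,-0.067,0.42]'; python3 -m creep '[0,0,0,0, 0,0,0,0]'; python3 go.py clf .035
```

```text
time: 4.95
ee_pos: [0.5996, -0.3503, 0.0796]
tool_rot: [3.141, 0.025, -0.0]
ft_force: [0.7, -0.6, -0.6]
finger_gap: 0.0261
grip_force: 10.0
time: 5.2
ee_pos: [0.5968, -0.3493, 0.0786]
tool_rot: [-3.14, -0.033, 0.003]
ft_force: [-0.6, 0.1, -0.3]
finger_gap: 0.0263
grip_force: 10.0
t 5.2 shift [0.0012 0.0008 0.0436] turn 0.0016 tilt [-0.002 -0.001 -1.   ] gap 0.0263 z 0.0786 q [-0.63  0.64  1.44 -0.    1.07  0.92]
```

```bash
python3 -m creep '[0.001,0.0005,0.022,0, 0.001,0.0005,0.0435,0, 0.001,0.0005,0.0535,0, 0.001,0.0005,0.0535,0, 0.001,0.0005,0.0535,0]'; python3 go.py clf .0148
```

```text
time: 5.82
ee_pos: [0.5991, -0.3509, 0.0269]
tool_rot: [3.141, 0.031, 0.001]
ft_force: [-0.2, -0.7, -1.4]
finger_gap: 0.0263
grip_force: 10.0
t 5.83 shift [-0.0011 -0.0009  0.0121] turn 0.0001 tilt [ 0.001  0.001 -1.   ] gap 0.0263 z 0.0269 q [-0.63  0.7   1.46  0.    0.97  0.92]
```

```bash
python3 -m creep '[-0.001,-0.001,0.006,0, -0.001,-0.001,0.012,0, -0.001,-0.001,0.012,0, -0.001,-0.001,0.012,0]'; python3 go.py clf .0148;  python3 -m creep '[0,0,0,0, 0,0,0,0, 0,0,0,0]' 0.4; python3 -m creep '[0,0,-0.02,0, 0,0,-0.05,0, 0,0,-0.09,0]' ; python3 go.py bf .08
```

```text
time: 6.32
ee_pos: [0.5979, -0.3494, 0.0137]
tool_rot: [-3.141, -0.031, 0.0]
ft_force: [0.1, 1.1, -0.7]
finger_gap: 0.0264
grip_force: 10.0
t 6.33 shift [ 0.0001  0.0006 -0.0011] turn 0.0005 tilt [-0. -0. -1.] gap 0.0264 z 0.0137 q [-0.63  0.72  1.47  0.    0.95  0.92]
time: 6.7
ee_pos: [0.598, -0.3495, 0.014]
tool_rot: [-3.141, -0.031, 0.0]
ft_force: [1.2, -1.0, 0.3]
finger_gap: 0.0515
grip_force: 0.0
time: 7.08
ee_pos: [0.5977, -0.3493, 0.1055]
tool_rot: [-3.141, -0.031, 0.001]
ft_force: [0.7, 0.0, 0.1]
finger_gap: 0.0528
grip_force: 0.0
t 7.08 shift [ 0.0949 -0.1925  0.0255] turn -0.9457 tilt [-0.001 -0.001 -1.   ] gap 0.0528 z 0.1055 q [-0.63  0.61  1.42  0.    1.11  0.92]
```

```bash
python3 -m creep '[0.02,-0.04,0,-0.18, 0.04,-0.08,0,-0.36, 0.06,-0.12,0,-0.55, 0.08,-0.16,0,-0.74, 0.095,-0.1925,0,-0.925]' 0.2; python3 -m creep '[0,0,0,0, 0,0,0,0]'; python3 go.py bf .04
python3 - <<'E'
from h import *
P={n:vision.read_camera(n) for n in("top","side")}
for c in P: print(c,[np.round(fit(P[c],"little_fish",[.598,-.35,.02,0],.002)[0],4)])
I=P["top"]["image"]; cv2.imwrite("pics/c2.png",cv2.resize(I[80:260,220:440],None,fx=3,fy=3))
E
```

```text
time: 7.7
ee_pos: [0.6904, -0.1535, 0.1058]
tool_rot: [2.793, 1.435, 0.002]
ft_force: [-0.9, 0.2, 0.2]
finger_gap: 0.0704
grip_force: 0.0
time: 7.95
ee_pos: [0.6892, -0.1558, 0.1049]
tool_rot: [2.8, 1.423, 0.0]
ft_force: [-0.1, -0.2, -0.0]
finger_gap: 0.07
grip_force: 0.0
t 7.95 shift [ 0.0004 -0.001   0.0649] turn -0.025 tilt [-0.     0.001 -1.   ] gap 0.07 z 0.1049 q [-0.32  0.63  1.38 -0.    1.13  0.31]
top [array([ 0.5973, -0.3457,  0.0418])]
side [array([ 0.5953, -0.354 , -0.1226])]
```

View pics/c2.png

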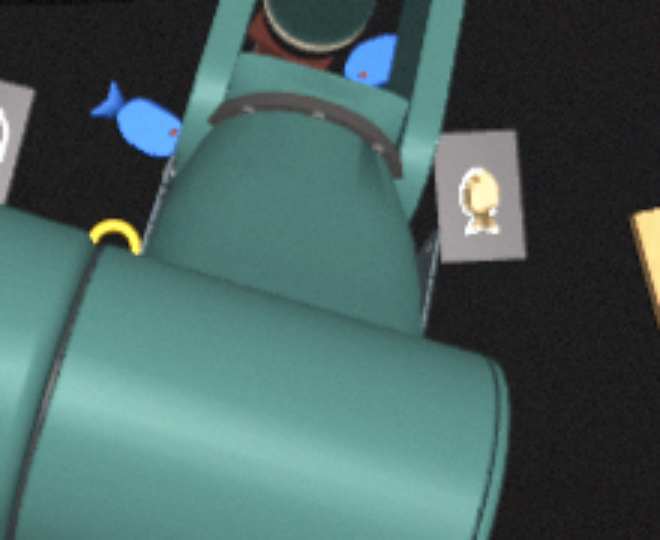

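The crop shows the little fish lying on its card at about (480,200). It may sit slightly right of the outline, so I'll measure it later when the view is clear. Next is the big fish.

```bash
python3 -m creep '[0,-0.0005,0.03,-0.025, 0,-0.0005,0.065,-0.025, 0,-0.0005,0.08,-0.025, 0,-0.0005,0.092,-0.025, 0,-0.0005,0.092,-0.025]'; python3 go.py bf .0125; python3 -m creep '[0,0,0,0, 0,0,0,0, 0,0,0,0, 0,0,0,0, 0,0,0,0]' 1 12; python3 go.py cbf .09
```

```text
time: 8.68
ee_pos: [0.6893, -0.1556, 0.0124]
tool_rot: [2.781, 1.459, 0.001]
ft_force: [-0.7, 0.0, 0.1]
finger_gap: 0.0702
grip_force: 0.0
t 8.68 shift [ 0.0002 -0.0009 -0.0001] turn 0.0009 tilt [ 0.     0.001 -1.   ] gap 0.0702 z 0.0124 q [-0.32  0.73  1.44  0.    0.97  0.28]
time: 9.3
ee_pos: [0.6889, -0.1548, 0.0124]
tool_rot: [2.781, 1.461, 0.0]
ft_force: [-1.4, -0.2, 3.5]
finger_gap: 0.0434
grip_force: 12.0
t 9.3 shift [ 0.216  -0.1791 -0.0776] turn 1.2443 tilt [ 0.  0. -1.] gap 0.0434 z 0.0124 q [-0.32  0.73  1.44  0.    0.97  0.28]
```

```bash
python3 -m creep '[0,0,-0.05,0, 0,0,-0.078,0.1, 0.05,-0.04,-0.078,0.27, 0.1,-0.08,-0.078,0.44, 0.14,-0.12,-0.078,0.62]'; python3 go.py cbf .09
```

```text
time: 9.93
ee_pos: [0.6695, 0.0302, 0.09]
tool_rot: [-3.096, -0.533, -0.001]
ft_force: [0.1, 0.2, -0.5]
finger_gap: 0.0439
grip_force: 12.0
t 9.93 shift [ 0.0264 -0.0909  0.    ] turn 0.618 tilt [ 0.001  0.    -1.   ] gap 0.0439 z 0.09 q [-0.06  0.6   1.49  0.    1.06  1.17]
```

```bash
python3 -m creep '[0.007,-0.025,0,0.17, 0.015,-0.05,0,0.34, 0.022,-0.075,0,0.5, 0.0264,-0.091,0,0.618, 0.0264,-0.091,0,0.618]';python3 -m creep '[0,0,0.03,0, 0,0,0.05,0, 0,0,0.05,0]'; python3 go.py cbf .0147
```

```text
time: 10.55
ee_pos: [0.663, 0.1241, 0.0898]
tool_rot: [-3.113, 0.419, 0.001]
ft_force: [0.4, -0.4, 1.1]
finger_gap: 0.0438
grip_force: 12.0
time: 10.92
ee_pos: [0.6616, 0.1222, 0.0379]
tool_rot: [3.112, -0.423, -0.007]
ft_force: [-0.2, -0.3, -1.9]
finger_gap: 0.0439
grip_force: 12.0
t 10.93 shift [ 0.0018 -0.0031  0.0232] turn 0.0068 tilt [-0.004  0.002 -1.   ] gap 0.0439 z 0.0379 q [ 0.08  0.67  1.51 -0.    0.97  1.92]
```

```bash
python3 -m creep '[0.001,-0.0015,0.01,0.004, 0.001,-0.0015,0.01,0.004, 0.001,-0.0015,0.01,0.004]'; python3 go.py cbf .0147
```

```text
time: 11.3
ee_pos: [0.6651, 0.1242, 0.0305]
tool_rot: [-3.112, 0.43, -0.001]
ft_force: [-0.1, -0.2, -0.2]
finger_gap: 0.044
grip_force: 12.0
t 11.3 shift [-0.0012 -0.0001  0.0158] turn 0.0025 tilt [ 0.001 -0.    -1.   ] gap 0.044 z 0.0305 q [0.08 0.68 1.51 0.   0.96 1.93]
```

```bash
python3 -m creep '[-0.0005,0,0.008,0.002, -0.0005,0,0.0155,0.002, -0.0005,0,0.0155,0.002, -0.0005,0,0.0155,0.002]'; python3 go.py cbf .0147;python3 -m creep '[0,0,0,0, 0,0,0,0, 0,0,0,0]' 0.25; python3 -m creep '[0,0,-0.02,0, 0,0,-0.05,0, 0,0,-0.09,0]' ; python3 go.py ca .08
```

```text
time: 11.8
ee_pos: [0.6639, 0.1244, 0.0142]
tool_rot: [3.112, -0.433, -0.001]
ft_force: [-1.0, -0.1, -1.0]
finger_gap: 0.0441
grip_force: 12.0
t 11.8 shift [-0.     -0.0003 -0.0005] turn 0.0004 tilt [-0.001  0.    -1.   ] gap 0.0441 z 0.0142 q [0.08 0.7  1.52 0.   0.93 1.93]
time: 12.18
ee_pos: [0.6642, 0.1244, 0.0146]
tool_rot: [-3.111, 0.433, -0.0]
ft_force: [0.7, -0.6, 0.5]
finger_gap: 0.0649
grip_force: 0.0
time: 12.55
ee_pos: [0.6638, 0.1243, 0.106]
tool_rot: [3.112, -0.433, -0.001]
ft_force: [1.2, 0.2, 0.1]
finger_gap: 0.0661
grip_force: 0.0
t 12.55 shift [-0.1968  0.0542  0.0262] turn -1.8377 tilt [-0.001  0.    -1.   ] gap 0.0661 z 0.106 q [0.08 0.59 1.46 0.   1.09 1.93]
```

```bash
python3 -m creep '[-0.02,0.01,0,-0.18, -0.04,0.02,0,-0.36, -0.07,0.03,0,-0.55, -0.1,0.035,0,-0.73, -0.13,0.04,0,-0.92]';python3 go.py ca .08
```

```text
time: 13.18
ee_pos: [0.5278, 0.1214, 0.1061]
tool_rot: [2.979, 0.998, 0.003]
ft_force: [0.2, -1.1, -0.9]
finger_gap: 0.0656
grip_force: 0.0
t 13.18 shift [-0.0518 -0.0448  0.0259] turn -0.9143 tilt [ 0.002  0.001 -1.   ] gap 0.0656 z 0.1061 q [0.1  0.43 1.78 0.   0.94 1.02]
```

```bash
python3 -m creep '[-0.01,-0.01,0,-0.18, -0.025,-0.02,0,-0.36, -0.04,-0.03,0,-0.55, -0.0518,-0.0448,0,-0.73, -0.0518,-0.0448,0,-0.914]';python3 -m creep '[0,0,0.03,0, 0,0,0.06,0, 0,0,0.06,0]'; python3 go.py ca .0125
```

```text
time: 13.8
ee_pos: [0.4586, 0.1266, 0.1058]
tool_rot: [-2.232, -2.211, -0.0]
ft_force: [0.2, -0.4, -0.1]
finger_gap: 0.066
grip_force: 0.0
time: 14.18
ee_pos: [0.4589, 0.1262, 0.0442]
tool_rot: [-2.238, -2.202, 0.003]
ft_force: [-0.3, -0.0, 0.1]
finger_gap: 0.0656
grip_force: 0.0
t 14.18 shift [-0.0002  0.0007  0.0317] turn -0.0062 tilt [-0.    -0.002 -1.   ] gap 0.0656 z 0.0442 q [0.12 0.46 1.96 0.   0.72 0.14]
```

```bash
python3 -m creep '[0,0,0,0, 0,0,0,0, 0,0,0,0]'; python3 go.py ca .0125
```

```text
time: 14.55
ee_pos: [0.4606, 0.1264, 0.0455]
tool_rot: [2.238, 2.203, 0.002]
ft_force: [0.5, -0.0, 0.2]
finger_gap: 0.0659
grip_force: 0.0
t 14.55 shift [-0.0005 -0.001   0.033 ] turn -0.0062 tilt [ 0.     0.002 -1.   ] gap 0.0659 z 0.0455 q [0.12 0.46 1.96 0.   0.72 0.14]
```

```bash
python3 -m creep '[0,0,0.016,-0.006, 0,0,0.0325,-0.006, 0,0,0.0325,-0.006, 0,0,0.0325,-0.006]'; python3 go.py ca .0125; python3 -m creep '[0,0,0,0, 0,0,0,0, 0,0,0,0, 0,0,0,0, 0,0,0,0]' 1 10; python3 go.py cca .09
```

```text
time: 15.05
ee_pos: [0.46, 0.1264, 0.0123]
tool_rot: [2.232, 2.21, 0.0]
ft_force: [1.2, -0.7, -0.3]
finger_gap: 0.0656
grip_force: 0.0
t 15.05 shift [-0.0004 -0.0004 -0.0002] turn -0.0002 tilt [ 0.  0. -1.] gap 0.0656 z 0.0123 q [0.12 0.52 1.98 0.   0.64 0.13]
time: 15.68
ee_pos: [0.4598, 0.1263, 0.0121]
tool_rot: [-2.232, -2.21, -0.0]
ft_force: [-0.8, 0.5, 2.1]
finger_gap: 0.0335
grip_force: 10.0
t 15.68 shift [ 0.216   0.129  -0.0779] turn -1.2368 tilt [ 0. -0. -1.] gap 0.0335 z 0.0121 q [0.12 0.52 1.98 0.   0.64 0.13]
```

```bash
python3 -m creep '[0,0,-0.05,0, 0,0,-0.078,-0.1, 0.05,0.03,-0.078,-0.27, 0.1,0.06,-0.078,-0.44, 0.14,0.085,-0.078,-0.62]'; python3 go.py cca .09
```

```text
time: 16.3
ee_pos: [0.5474, 0.2674, 0.0902]
tool_rot: [1.443, 2.79, 0.001]
ft_force: [0.2, -0.4, 0.1]
finger_gap: 0.0335
grip_force: 10.0
t 16.3 shift [0.0349 0.0781 0.0003] turn -0.6106 tilt [-0.     0.001 -1.   ] gap 0.0335 z 0.0902 q [ 0.34  0.53  1.63  0.    0.98 -0.28]
```

```bash
python3 -m creep '[0.01,0.02,0,-0.17, 0.02,0.04,0,-0.34, 0.03,0.06,0,-0.5, 0.0349,0.078,0,-0.612, 0.0349,0.078,0,-0.612]';python3 -m creep '[0,0,0.03,0, 0,0,0.055,0, 0,0,0.055,0, 0,0,0.055,0, 0,0,0.055,0]'; python3 go.py cca .0145
```

```text
time: 16.92
ee_pos: [0.5908, 0.3396, 0.0897]
tool_rot: [0.545, 3.093, 0.001]
ft_force: [-0.1, -1.1, -0.2]
finger_gap: 0.0339
grip_force: 10.0
time: 17.55
ee_pos: [0.5911, 0.339, 0.0365]
tool_rot: [0.546, 3.092, 0.002]
ft_force: [1.2, -1.3, -0.9]
finger_gap: 0.0338
grip_force: 10.0
t 17.55 shift [0.0008 0.0018 0.022 ] turn -0.0054 tilt [-0.001  0.002 -1.   ] gap 0.0338 z 0.0365 q [ 0.42  0.67  1.49  0.    0.97 -0.8 ]
```

```bash
python3 -m creep '[0.0007,0.001,0.01,-0.004, 0.0007,0.001,0.022,-0.004, 0.0007,0.001,0.022,-0.004, 0.0007,0.001,0.022,-0.004]'; python3 go.py cca .0145;python3 -m creep '[0,0,0,0, 0,0,0,0, 0,0,0,0]' 0.35; python3 -m creep '[0,0,-0.02,0, 0,0,-0.05,0, 0,0,-0.09,0]' ; python3 go.py lb .08
```

```text
time: 18.05
ee_pos: [0.5903, 0.3403, 0.0134]
tool_rot: [0.539, 3.094, 0.001]
ft_force: [-1.4, 0.7, 7.7]
finger_gap: 0.034
grip_force: 13.7
t 18.05 shift [-0.0005  0.0009 -0.0011] turn -0.0008 tilt [-0.001  0.001 -1.   ] gap 0.034 z 0.0134 q [ 0.42  0.7   1.5   0.    0.93 -0.8 ]
time: 18.42
ee_pos: [0.5909, 0.3408, 0.0134]
tool_rot: [0.539, 3.093, 0.003]
ft_force: [1.4, 4.2, 4.8]
finger_gap: 0.0565
grip_force: 2.5
time: 18.8
ee_pos: [0.588, 0.3385, 0.1031]
tool_rot: [-0.538, -3.091, 0.005]
ft_force: [0.4, 1.2, 0.7]
finger_gap: 0.0572
grip_force: 0.0
t 18.8 shift [ 0.1898 -0.1318  0.0242] turn 2.4968 tilt [ 0.003 -0.004 -1.   ] gap 0.0572 z 0.1031 q [ 0.42  0.6   1.45 -0.    1.1  -0.8 ]
```

```bash
python3 -m creep '[0.04,-0.03,0,0, 0.085,-0.06,0,0, 0.13,-0.09,0,0, 0.165,-0.115,0,0, 0.19,-0.132,0,0]' 0; python3 -m creep '[0,0,0.03,0, 0,0,0.05,0, 0,0,0.05,0, 0,0,0.05,0, 0,0,0.05,0]'; python3 go.py lb .0125
```

```text
time: 19.42
ee_pos: [0.363, 0.2781, 0.1033]
tool_rot: [-0.538, -3.093, 0.004]
ft_force: [0.9, 0.3, 1.4]
finger_gap: 0.0875
grip_force: 0.0
time: 20.05
ee_pos: [0.367, 0.2801, 0.0539]
tool_rot: [0.539, 3.094, 0.001]
ft_force: [-0.2, 0.2, 0.1]
finger_gap: 0.0875
grip_force: 0.0
t 20.05 shift [ 0.0017 -0.0022  0.0414] turn 2.4968 tilt [-0.001  0.001 -1.   ] gap 0.0875 z 0.0539 q [ 0.5   0.43  1.99 -0.    0.72 -0.72]
```

```bash
python3 -m creep '[0.0012,-0.0017,0.02,0, 0.0012,-0.0017,0.041,0, 0.0012,-0.0017,0.041,0, 0.0012,-0.0017,0.041,0]'; python3 go.py lb .0125; python3 -m creep '[0,0,0,0, 0,0,0,0, 0,0,0,0, 0,0,0,0, 0,0,0,0]' 1 10; python3 go.py clb .1
```

```text
time: 20.55
ee_pos: [0.365, 0.2788, 0.0125]
tool_rot: [0.539, 3.095, 0.0]
ft_force: [-0.8, -0.2, 0.0]
finger_gap: 0.0876
grip_force: 0.0
t 20.55 shift [ 0.0002 -0.0003 -0.    ] turn 2.4968 tilt [-0.  0. -1.] gap 0.0876 z 0.0125 q [ 0.5   0.5   2.02  0.    0.62 -0.72]
time: 21.18
ee_pos: [0.3648, 0.2788, 0.0122]
tool_rot: [0.539, 3.095, 0.0]
ft_force: [-0.5, -0.3, 2.0]
finger_gap: 0.0598
grip_force: 10.0
t 21.18 shift [-0.1887 -0.3315 -0.0879] turn 2.4969 tilt [-0.  0. -1.] gap 0.0598 z 0.0122 q [ 0.5   0.5   2.02  0.    0.61 -0.72]
```

```bash
python3 -m creep '[0,0,-0.05,0, -0.02,-0.04,-0.088,0, -0.045,-0.08,-0.088,0, -0.073,-0.13,-0.088,0, -0.1,-0.175,-0.088,0]'; python3 -m creep '[-0.028,-0.05,0,0, -0.055,-0.1,0,0, -0.08,-0.14,0,0, -0.0887,-0.1565,0,0, -0.0887,-0.1565,0,0]'; python3 -m creep '[0,0,0,0, 0,0,0,0]'; python3 go.py clb .0145
```

```text
time: 21.8
ee_pos: [0.3998, 0.0787, 0.1002]
tool_rot: [0.538, 3.095, 0.0]
ft_force: [0.8, 0.6, -0.4]
finger_gap: 0.0599
grip_force: 10.0
time: 22.42
ee_pos: [0.4306, -0.0982, 0.0999]
tool_rot: [0.543, 3.094, 0.0]
ft_force: [0.2, 0.7, -0.4]
finger_gap: 0.0595
grip_force: 10.0
time: 22.68
ee_pos: [0.4297, -0.0958, 0.0999]
tool_rot: [-0.537, -3.095, -0.001]
ft_force: [0.0, -0.5, 0.1]
finger_gap: 0.0596
grip_force: 10.0
t 22.68 shift [-0.001  -0.0009  0.0854] turn 2.4981 tilt [ 0.001  0.    -1.   ] gap 0.0596 z 0.0999 q [-0.38  0.32  2.    0.    0.83 -1.6 ]
```

```bash
python3 -m creep '[-0.0005,-0.0003,0.03,0, -0.0005,-0.0003,0.06,0, -0.0005,-0.0003,0.07,0, -0.0005,-0.0003,0.07,0, -0.0005,-0.0003,0.07,0]'; python3 go.py clb .0145
```

```text
time: 23.3
ee_pos: [0.4313, -0.0975, 0.0308]
tool_rot: [0.538, 3.094, -0.0]
ft_force: [0.4, -0.1, -0.1]
finger_gap: 0.0599
grip_force: 10.0
t 23.3 shift [0.0011 0.0001 0.0163] turn 2.4972 tilt [-0.001  0.    -1.   ] gap 0.0599 z 0.0308 q [-0.38  0.45  2.05  0.    0.64 -1.61]
```

```bash
python3 -m creep '[0.0003,0,0.008,0, 0.0003,0,0.0162,0, 0.0003,0,0.0162,0, 0.0003,0,0.0162,0]'; python3 go.py clb .0145;python3 -m creep '[0,0,0,0, 0,0,0,0, 0,0,0,0]' 0.05; python3 -m creep '[0,0,-0.03,0, 0,0,-0.08,0, 0,0,-0.13,0, 0,0,-0.18,0]'; python3 - <<'E'
from go import *
s=r.sense(); R=Ro.from_rotvec(s["tool_rot"]).as_matrix()
print(np.round(R.T@(np.array([.134,-.585,.234])-s["ee_pos"]),3))
E
```

```text
time: 23.8
ee_pos: [0.4302, -0.0973, 0.0135]
tool_rot: [-0.539, -3.094, -0.0]
ft_force: [0.6, -0.4, -0.8]
finger_gap: 0.0597
grip_force: 10.0
t 23.8 shift [ 0.      0.0003 -0.001 ] turn 2.4966 tilt [ 0.001  0.    -1.   ] gap 0.0597 z 0.0135 q [-0.38  0.49  2.06  0.    0.59 -1.61]
time: 24.18
ee_pos: [0.4304, -0.0974, 0.0138]
tool_rot: [-0.539, -3.095, -0.0]
ft_force: [0.1, 0.6, -0.0]
finger_gap: 0.0826
grip_force: 0.0
time: 24.68
ee_pos: [0.43, -0.0972, 0.1955]
tool_rot: [-0.539, -3.095, -0.0]
ft_force: [0.6, -0.2, -0.0]
finger_gap: 0.0833
grip_force: 0.0
[ 0.114 -0.559 -0.039]
```

```bash
python3 -m creep '[0.011,-0.055,-0.01,0, 0.022,-0.11,-0.02,0, 0.034,-0.165,-0.03,0, 0.045,-0.22,-0.039,0, 0.056,-0.275,-0.039,0]'; python3 -m creep '[0.012,-0.06,0,0, 0.023,-0.11,0,0, 0.034,-0.165,0,0, 0.045,-0.22,0,0, 0.056,-0.275,0,0]' ; python3 - <<'E'
from h import *
P={n:vision.read_camera(n) for n in("top","side")}
N=dict(little_fish=[.598,-.35,.02,0],big_fish=[.664,.1247,-.277,0],canoe=[.591,.341,-.344,0],lifebuoy=[.43,-.097,0,0])
for n in N:
  for c in P:
    print(n,c,np.round(fit(P[c],"card_"+n,N[n])[0],4),np.round(fit(P[c],n,N[n],.002)[0],4))
I=P["top"]["image"]; T=[cv2.resize(I[y-25:y+25,x-33:x+33],(396,300),interpolation=cv2.INTER_CUBIC) for x,y in((380,145),(213,127),(137,154),(293,206))]
cv2.imwrite("pics/c3.png",np.vstack([np.hstack(T[:2]),np.hstack(T[2:])]))
E
```

```text
time: 25.3
ee_pos: [0.2838, -0.339, 0.2337]
tool_rot: [0.539, 3.094, -0.002]
ft_force: [0.8, -1.0, -0.8]
finger_gap: 0.0836
grip_force: 0.0
time: 25.92
ee_pos: [0.1378, -0.5784, 0.2326]
tool_rot: [0.539, 3.095, 0.001]
ft_force: [0.4, -1.2, 0.2]
finger_gap: 0.0835
grip_force: 0.0
little_fish top [ 0.5976 -0.3509  0.0201] [ 0.5981 -0.3411 -0.0178]
little_fish side [ 0.5972 -0.3496  0.0224] [ 0.5953 -0.354  -0.1226]
big_fish top [ 0.6643  0.1253 -0.2821] [ 0.6726  0.1302 -0.4701]
big_fish side [ 0.663   0.124  -0.2684] [ 0.6626  0.1174 -0.213 ]
canoe top [ 0.5915  0.3417 -0.338 ] [ 0.5911  0.3421 -0.3501]
canoe side [ 0.593   0.3367 -0.3732] [ 0.5918  0.3321 -0.2275]
lifebuoy top [ 0.4303 -0.0973 -0.2043] [ 0.4298 -0.0974  0.0878]
lifebuoy side [ 0.4549 -0.108  -0.3567] [ 0.43   -0.1022  0.2108]
```

View pics/c3.png

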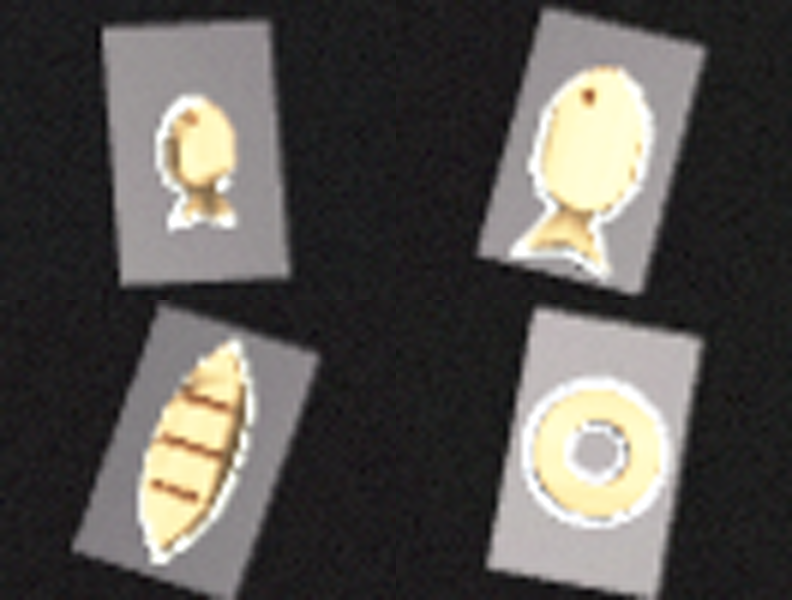

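The crop shows all four cut-outs on their outlines with the noses right. The sideways offsets look like parallax, so I'll measure with a colour cue that ignores the white lines and grey card.

```bash
sed 's/g=I\[...,2\]/g=(I[...,2]-I[...,0]).clip(0,30)*5/' h.py > h2.py; python3 - <<'E'
from h2 import *
P={n:vision.read_camera(n) for n in("top","side")}
N=dict(little_fish=[.598,-.35,.02,0],big_fish=[.664,.1247,-.277,0],canoe=[.591,.341,-.344,0],lifebuoy=[.43,-.097,0,0])
for n in N:
  for c in P:
    v,s=fit(P[c],n,N[n],.002); d=v-N[n][:3]; print(n,c,"off mm",np.round(d[:2]*1000,1),"deg",np.round(np.degrees(d[2]),1),round(s,3))
I=P["side"]["image"]; T=[cv2.resize(I[y-25:y+25,x-38:x+38],(396,260),interpolation=cv2.INTER_CUBIC) for x,y in((342,318),(307,174),(268,140),(237,235))]
cv2.imwrite("pics/c4.png",np.vstack([np.hstack(T[:2]),np.hstack(T[2:])]))
E
```

```text
little_fish top off mm [-0.6 -0.8] deg -0.5 0.944
little_fish side off mm [-1.4  0.5] deg -0.3 0.923
big_fish top off mm [ 1.9 -1.1] deg 0.1 0.948
big_fish side off mm [-0.3  0.4] deg 1.2 0.415
canoe top off mm [ 1.2 -0.9] deg 0.7 0.969
canoe side off mm [-0.9 -1.5] deg -0.5 0.61
lifebuoy top off mm [-0.3  0.2] deg 10.6 0.941
lifebuoy side off mm [-0.4  0.5] deg 4.1 0.818
```

View pics/c4.png

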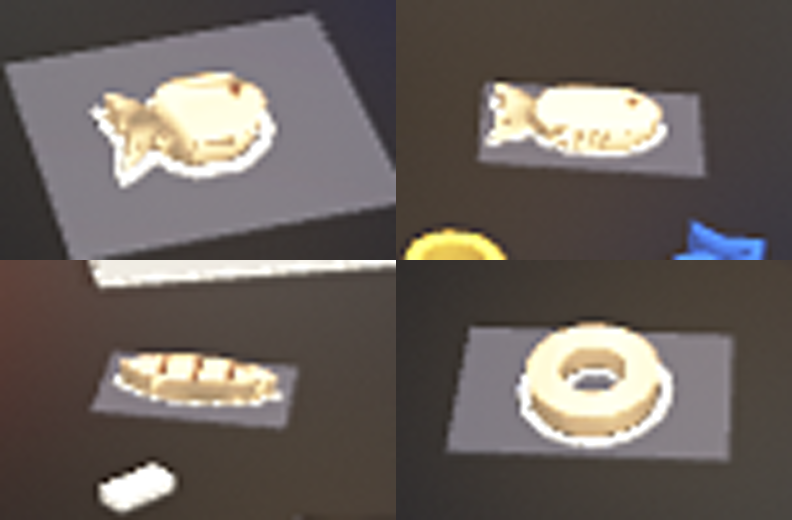

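The side crops show all four pieces flat and inside their outlines, with offsets around 1–2 mm and 1°, which is at measurement noise. I'm handing it in.

```bash
python3 -c "
from workcell import r
print(r.job_done())"
```

```text
the job is handed in; nothing more can be done
None
```

All four cut-outs lie flat and released on their own cards, noses the right way, about 2 mm or less off centre and within about 1° by the final camera check, and the job was handed in at about 26 s.

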